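# Crank the rack clamp onto a lamp base

## Task

Fit the loose crank onto the square end of the clamp's upright spindle, letting it drop fully home without ramming it, and wind it clockwise (seen from above) through its turns until the sprung jaw pad holds the bakelite lamp base snugly against the fixed jaw, its springs clearly pressed in by a few millimetres but well short of solid, for bakelite is brittle. Move the jaw only with the crank, leave the lamp base standing on the clamp's bed and the crank seated on the spindle, let go, and leave the bowl, scribe, shell fish and bone chip where they lie.

Things in the scene. Friction and masses are not known exactly. Their poses are not given: they have to be found in the camera images.
- clamp: Fixed bench clamp. Origin on the upright spindle's axis at bench level. Bed: plate at x 40..110, y -105..105 mm, 15 high; fixed jaw across its +y end, inner face y = 85, top 55 high; the sliding jaw runs along +y towards it. Grey gear case on the -x side: x -30..40, y -40..40, 45 high, with a round post of radius 21, 64 high, on the axis.
- spindle_seat (a point): Point on the spindle's axis on top of its round shoulder (radius 15), 75 mm above the bench: the crank's underside rests here when home. Axes as the clamp's; they do NOT turn with the spindle. Clockwise from above closes the jaw, 31.4 mm a turn. Stiff to turn: about 0.3 N m, 5.5 N at the knob. It holds a squeeze of up to about 60 N when let go, and backs off from more to that.
- spindle_top (a point): Top of the spindle's square end, on its axis, 99 mm above the bench; axes as the clamp's. The steel square is 14 mm across flats and stands 24 over the shoulder; its last 1 mm tapers to 13.4 mm. The angle of the square differs every time and is not measured: see it, or feel for it by turning the crank gently on top until it drops.
- crank: Loose steel crank, 0.26 kg, standing on its socket block, knob up. Origin at the centre of the block's underside, z up. Block 30 x 30 mm, 36 high, with a square through hole 15.6 wide, sides along x and y. An arm 16 wide (z 28..36) runs along +x to x = 65. At x = 55 stands a free-spinning wooden knob, radius 9, z 40..76.
- knob_mid (a point): Middle of the crank's knob: 55 mm from the socket's axis, 58 mm above the crank's underside.
- jaw: Sliding jaw, steel block 70 x 27 x 40 mm, driven by the spindle. Its frame is the clamp's frame slid along y (0 when fully open); the block spans y -90..-63 in it. It starts 0 to 16 mm from fully open and catches the lamp base between pad and fixed jaw at 80 mm: 2.0 to 2.6 turns from the start.
- jaw_pad: Aluminium pad, 66 x 10 x 34 mm, in front of the sliding jaw on two springs (12 N/mm together, 10 mm of travel, then solid). Its frame coincides with jaw when the springs are free and shifts towards -y of it by as much as they are pressed; its front face is at y = -43 in its own frame.
- lamp_base: Loose bayonet lamp base of dark bakelite, 90 g, standing upright on the bed between pad and fixed jaw. Origin at the centre of its underside. Round: skirt radius 24 and 26 high, then a barrel radius 17 to 52 high. The jaw pushes it along the bed.
- coconut_bowl: Lacquered coconut bowl, 100 mm across, 45 high, origin under its centre. To be left alone.
- scribe: Steel scribe, 135 mm long along its x, 9 mm thick. To be left alone.
- shell_fish: Fish-shaped shell inlay, about 54 x 28 x 5 mm. To be left alone.
- bone_chip: Bone polishing chip, 60 x 22 x 6 mm. To be left alone.
Mind the look-alikes: they are no part of the job. There is more than one size of the crank; the job needs the smallest.

How it is judged:
By the outcome, as a careful person would: the job done as asked, in the order asked, and still so for the second after the job is handed in, with the robot touching nothing.
It also fails if it takes over 72 s, if anything falls off the work surface, if the arm or the gripper's body presses on something with over 40 N, if the wrist force passes 120 N, or if a joint passes its speed limit or range.

## Robot

A 6-joint arm with a two-finger parallel gripper is mounted at the origin on the work surface. World frame = base frame: x ahead of the robot, y to its left, z up, the work surface at z = 0. Lengths are in mm, angles in rad, forces in N, time in s.
With the tool pointing down it reaches from about 275 to 825 mm from the base axis. Payload 5.2 kg.
Tool frame: the origin (TCP) lies at the very end of the fingers, on their centre line; the grasp point (between the pads) lies 19 mm behind it; z points along the fingers, y is the line along which they close (so a half turn about z gives the same grasp; the last joint's range is limited). The gripper opens to 93 mm and grips with 3 to 60 N. Pads are 15 mm wide; open, the fingers measure 128 mm over their backs; the gripper's body (75 mm by 188 mm) begins 65 mm behind the grasp point.
Start: joints at [1.067, 0.259, 1.535, -0, 1.348, -0.203], TCP at [162.934, 525.316, 198.153] pointing down, gripper open.
Joint ranges: [-3.14, 3.14], [-0.91, 2.08], [0.19, 2.58], [-1.22, 4.36], [0.22, 2.71], [-3.12, 3.12]. Speed limits (rad/s): [2.57, 2.57, 3.14, 3.14, 3.14, 3.14].

## Interface

Orientations are given as [roll, pitch, yaw] about the fixed x, y, z axes, in that order (R = Rz(yaw) Ry(pitch) Rx(roll)).
In Python, from bench import robot gives the robot as it stands. The module is installed in compiled form; this text tells all that it offers. Calls block until the motion is done:
- robot.move_ptp(position, orientation): joint-space move of the TCP to a pose.
- robot.move_linear(position, ori=None, speed=150, f_stop=None): straight line of the TCP; ori=None keeps the orientation; speed is the mean speed in mm/s. With f_stop (N) it stops when the force on the tool has changed by that much, and returns True; else False.
- robot.move_j(angles): joint-space move.
- robot.move_gripper(opening): opening from 0.0 (shut) to 1.0 (fully open); the grip force is fixed at half the most; returns when the fingers have stopped.
- robot.sleep(seconds).
- robot.inverse_kinematics(position, orientation): joint angles nearest the present ones, or None.
- robot.get_image(name): name is "side" or "top" or "wrist"; returns a dict with "img" (384x512x3 uint8, blue, green, red), "fovy" (degrees; the focal length in pixels is half the picture's height over the tangent of half this angle, whatever the lens; pixels are square), "cx", "cy" (the principal point, pixels), "eye" and "orientation" of the camera in the world. Camera axes: x right, y down, z forward; pixel columns grow to the right and rows downward; lengths in mm; the calibration is good to about 2 mm. A picture is of the moment at which its call begins. There is no depth.
A pose or a line that the arm cannot do raises robot.MotionError and nothing moves.
- robot.hand_in(): hands the job in; it is judged then, once.
Readings, each from a call of its own:
- robot.current_t(): time.
- robot.current_qpos(): joint angles.
- robot.current_joint_vel(): joint speeds.
- robot.current_joint_efforts(): joint torques, N m.
- robot.current_tcp_pos(): TCP position.
- robot.current_eef_rot(): TCP orientation.
- robot.current_contact_force(): force on the tool from outside, world axes, zero at the start.
- robot.current_ft_torque(): the same for the moment, N m.
- robot.current_gripper_width(): opening from 0.0 (shut) to 1.0 (fully open).
- robot.current_finger_force(): force on a finger pad.
Only numpy, scipy, OpenCV 4.12 (cv2) and the standard library are available. Lean on these libraries where they do the work, as an engineer would, in place of code of your own. Each camera call takes 0.05 s, during which the arm holds its last target. There are 200 camera calls.

## Working session

There is one attempt and no reset: what is moved stays moved. The work goes in short steps, each a Python script; the robot and the scene stay as the last script left them, time stands still between calls to the robot, and variables do not carry over. Pictures are saved under pics/ and viewed, at most 11 in all, crops included, and the job is handed in when it is done.

```bash
mkdir -p pics; ls; python3 - <<'E'
from bench import robot
import cv2, numpy as np
for n in ("top","side"):
    d=robot.get_image(n); cv2.imwrite(f"pics/{n}0.png",d["img"])
    print(n,d["fovy"],d["cx"],d["cy"],d["eye"],d["orientation"])
d=robot.get_image("wrist"); cv2.imwrite("pics/wrist0.png",d["img"]); print(d["fovy"],d["eye"],d["orientation"])
print(robot.current_t(), robot.current_eef_rot())
E
```

```text
pics
top 52.1831010334089 254.75582293866435 189.47187990619716 [ 491.48054936  -35.4391321  1053.61012857] [-3.08008377 -0.00929979 -1.55437257]
side 49.15074749479697 254.95995654481374 188.4120646473831 [488.89304012 737.15535399 973.43417519] [-2.42119589  0.00869549 -3.0762095 ]
58.08364233239864 [ 93.00741726 547.2081775  383.56163464] [2.87199634e+00 8.40571633e-04 1.26914265e+00]
0.15 [-3.14025567e+00 -2.49731050e-04  2.84078233e+00]
```

View pics/top0.png

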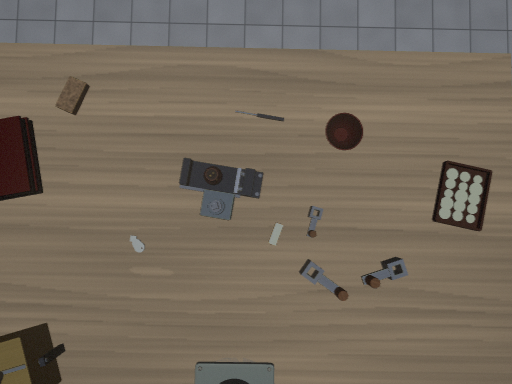

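View pics/side0.png

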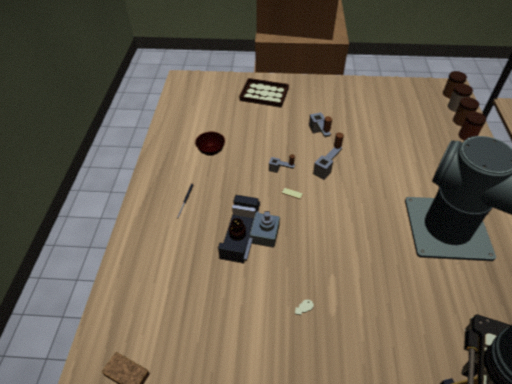

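The top view shows the clamp, with its spindle at about (217,206), fixed jaw on the left and sliding jaw on the right. The smallest crank has its block at about (315,212) and its knob at (312,233). Two larger look-alikes lie below it. Next I'll look closely with the wrist camera directly above the crank and then the spindle.

```bash
cat > h.py <<'E'
from bench import robot
import cv2, numpy as np
from scipy.spatial.transform import Rotation as Ro
pi=np.pi
def rot(o): return Ro.from_euler('xyz',o).as_matrix()
def foc(d): return d["img"].shape[0]/2/np.tan(np.radians(d["fovy"])/2)
def ray(d,u,v,z):
    c=rot(d["orientation"])@np.array([(u-d["cx"])/foc(d),(v-d["cy"])/foc(d),1]); e=np.array(d["eye"])
    return e+c*(z-e[2])/c[2]
def proj(d,p):
    c=rot(d["orientation"]).T@(np.array(p)-d["eye"]); return foc(d)*c[:2]/c[2]+[d["cx"],d["cy"]]
def look(xy,yaw,z,name):
    """tcp placed so the wrist camera is right above xy"""
    off=rot([0,0,yaw-2.8408])@np.array([93.007-162.934,547.208-525.316,0])
    robot.move_ptp([xy[0]-off[0],xy[1]-off[1],z],[pi,0,yaw])
    robot.sleep(.15); d=robot.get_image("wrist")
    import pickle; pickle.dump(d,open(name+".pkl","wb")); cv2.imwrite(f"pics/{name}.png",d["img"]); return d
E
python3 - <<'E'
from h import *
d=robot.get_image("top")
b=ray(d,315,212,36);k=ray(d,312,233,76);s=ray(d,217,206,99)
print(b,k,s)
look(s[:2],2.84,190,"w_sp")
look((b+k)[:2]/2,2.4,150,"w_cr")
print(robot.current_t())
E
```

```text
[ 498.39378342 -201.15591914   36.        ] [ 445.90485116 -187.54072908   76.        ] [508.60089355  47.76517031  99.        ]
3.9917
```

View pics/w_sp.png

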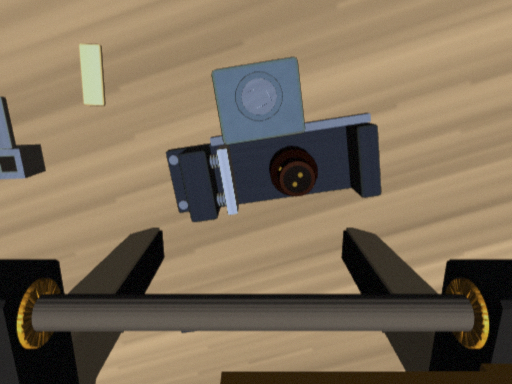

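View pics/w_cr.png

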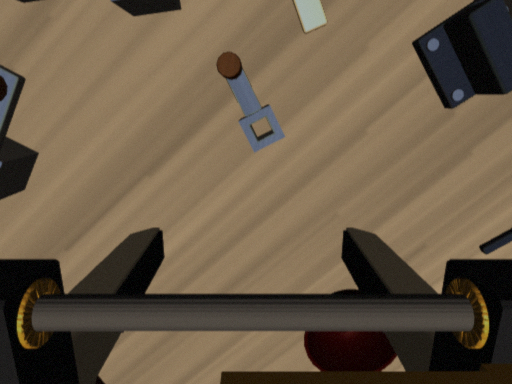

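The spindle view shows the gear case with the round post at (258,97), the lamp base at (294,172), the pad at (228,180) and the jaw at (198,183). The crank view shows the block at (262,128) with its hole and the knob at (230,65). I'll enlarge both to get the square's angle and the crank's corners.

```bash
python3 - <<'E'
from h import *
import pickle
a=pickle.load(open("w_sp.pkl","rb"))["img"]; b=pickle.load(open("w_cr.pkl","rb"))["img"]
A=cv2.resize(a[67:127,228:288],(400,400),interpolation=cv2.INTER_CUBIC).astype(float)
A=np.clip((A-A.min())/(A.max()-A.min())*1.3*255-20,0,255)
g=cv2.createCLAHE(6,(3,3)).apply(cv2.cvtColor(A.astype(np.uint8),cv2.COLOR_BGR2GRAY))
B=cv2.resize(b[45:165,200:300],(400,480),interpolation=cv2.INTER_CUBIC)
out=np.zeros((480,800,3),np.uint8); out[:400,:400]=g[...,None]; out[:,400:]=B
cv2.imwrite("pics/crop1.png",out)
hsv=cv2.cvtColor(b,cv2.COLOR_BGR2HSV); print(hsv[128,248],hsv[95,245],hsv[65,230],hsv[128,262],hsv[150,200])
E
```

```text
[109  63 121] [110  59 121] [ 13 173  81] [ 16  89 137] [ 16  92 139]
```

View pics/crop1.png

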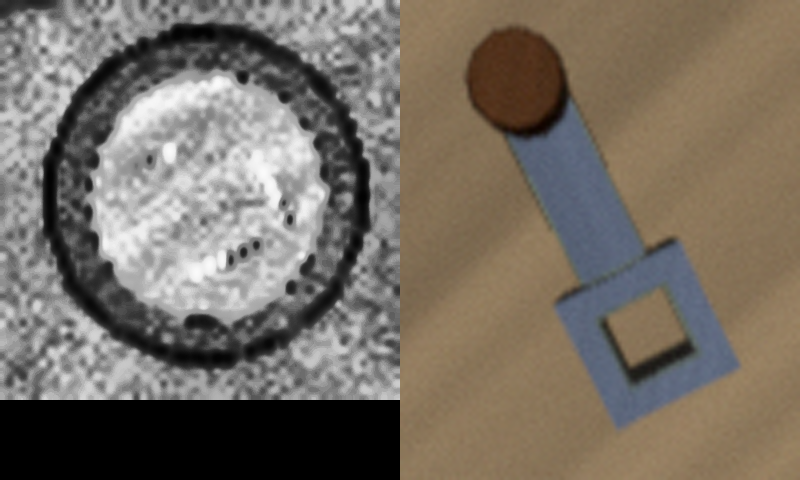

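The square's edges show only faintly, tilted about 25° in the image. I'll take a lower, averaged view of the spindle and compute the crank pose from the inner contour of its hole and the knob.

```bash
cat > cr.py <<'E'
from h import *
import pickle
def crank(d,zb=0.,roi=None):
    hsv=cv2.cvtColor(d["img"],cv2.COLOR_BGR2HSV)
    m=cv2.inRange(hsv,(100,35,85),(122,110,170)); 
    if roi: 
        k=np.zeros_like(m); k[roi[1]:roi[3],roi[0]:roi[2]]=255; m&=k
    cs,hi=cv2.findContours(m,cv2.RETR_CCOMP,cv2.CHAIN_APPROX_NONE)
    ho=[c for c,h in zip(cs,hi[0]) if h[3]>=0 and cv2.contourArea(c)>100]
    h=max(ho,key=cv2.contourArea); (r0,sz,_)=cv2.minAreaRect(h)
    out=max([c for c,q in zip(cs,hi[0]) if q[3]<0],key=cv2.contourArea)
    top=ray(d,*r0,zb+36)
    bx=np.array([ray(d,*p,zb+36)[:2] for p in cv2.boxPoints(cv2.minAreaRect(h))])
    e=bx[1]-bx[0]
    kn=cv2.inRange(hsv,(5,120,30),(20,255,120))
    if roi: kn&=k
    kc=max(cv2.findContours(kn,cv2.RETR_EXTERNAL,cv2.CHAIN_APPROX_NONE)[0],key=cv2.contourArea)
    kp=ray(d,*cv2.minEnclosingCircle(kc)[0],zb+76)
    return top,sz,np.arctan2(e[1],e[0]),kp,np.arctan2(*(kp-top)[1::-1]),np.hypot(*(kp-top)[:2])
E
python3 - <<'E'
from cr import *
d=pickle.load(open("w_cr.pkl","rb")); print(crank(d,0,(190,40,310,170)))
s=np.array([508.6,47.8])
a=pickle.load(open("w_sp.pkl","rb")); s=ray(a,259,97,75)[:2]; print(s)
d=look(s,2.84,92,"w_sp2")
im=np.mean([robot.get_image("wrist")["img"].astype(float) for _ in range(6)],0)
d["img"]=im; pickle.dump(d,open("w_sp2.pkl","wb"))
c=proj(d,[*s,99]); print(c,robot.current_t())
x,y=np.round(c).astype(int)
A=im[max(0,y-45):y+45,x-45:x+45].mean(2); A=cv2.resize(A,None,fx=6,fy=6,interpolation=cv2.INTER_CUBIC)
lo,hi=np.percentile(A[150:-150,150:-150],[1,99.5]); A=np.clip((A-lo)/(hi-lo)*255,0,255)
cv2.imwrite("pics/crop2.png",A)
cv2.imwrite("pics/full2.png",im)
E
```

```text
(array([ 498.02326171, -204.5586558 ,   36.        ]), (21.913463592529297, 21.913463592529297), np.float64(1.2870720245730305), array([ 445.6663925 , -190.27564821,   76.        ]), np.float64(2.875271959214736), np.float64(54.27012123905264))
[510.87657159  54.08928497]
[254.14266035  94.29507796] 5.6[ WARN:0@1.175] global loadsave.cpp:1063 imwrite_ Unsupported depth image for selected encoder is fallbacked to CV_8U.
```

View pics/crop2.png

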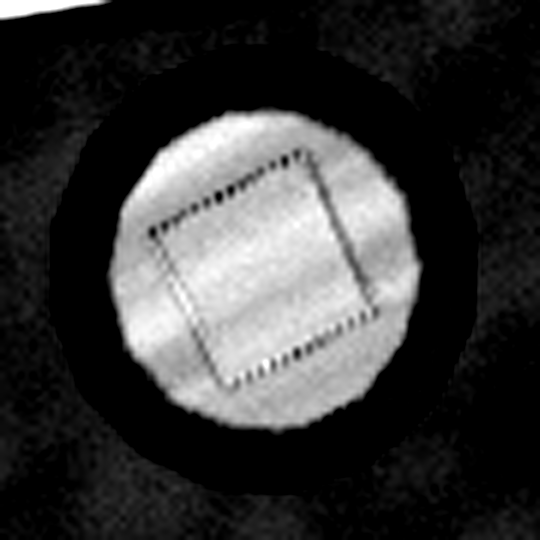

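View pics/full2.png

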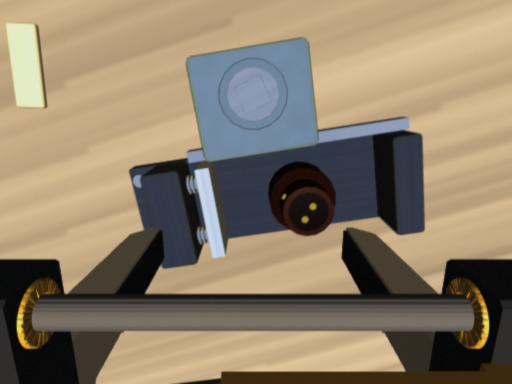

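Crop2 shows the square clearly, with corners at (153,231), (303,152), (377,313) and (229,388), centred on the shoulder circle. The full view shows gear case corners at (187,58), (306,38) and (318,141), and the jaw's back edge running (132,168)–(163,267).

```bash
python3 - <<'E'
from h import *
import pickle
d=pickle.load(open("w_sp2.pkl","rb"))
c=np.array([(153,231),(303,152),(377,313),(229,388)])/6+[209,49]
P=np.array([ray(d,*p,99)[:2] for p in c]); print("centre",P.mean(0))
for i in range(4):
    e=P[(i+1)%4]-P[i]; print("side",np.hypot(*e),np.arctan2(e[1],e[0])%(pi/2))
G=np.array([ray(d,*p,45)[:2] for p in [(187,58),(306,38),(318,141)]])
e=G[1]-G[0];f=G[1]-G[2]; print("case",np.hypot(*e),np.hypot(*f),np.arctan2(e[1],e[0])-pi/2,np.arctan2(f[1],f[0])-pi)
psi=np.arctan2(e[1],e[0])-pi/2
R=rot([0,0,psi])[:2,:2]
s=P.mean(0)
print("case in clamp",(G-s)@R)
J=np.array([ray(d,*p,55)[:2] for p in [(132,168),(163,267),(186,160),(198,262)]]); print("jaw",(J-s)@R)
F=np.array([ray(d,*p,55)[:2] for p in [(375,136),(387,233),(422,132),(424,231)]]); print("fixed",(F-s)@R)
for k in range(4): print(robot.inverse_kinematics([*s,120],[pi,0,k*pi/2]))
E
```

```text
centre [510.75830024  53.66052818]
side 13.856163167360137 0.15955175911489827
side 14.226539945711936 0.15099383572398598
side 13.83880378138037 0.15392407200897273
side 14.148522424114326 0.1521891128917221
case 75.70733917878592 64.94198357797809 -0.1496911705340911 -0.13871150348675032
case in clamp [[-28.53003556 -37.81446694]
 [-28.53003556  37.89287224]
 [ 36.40803357  38.60589927]]
jaw [[ 33.60351969 -85.83178362]
 [107.05507232 -81.7123608 ]
 [ 33.87425888 -49.64483595]
 [107.06894305 -56.27238111]]
fixed [[ 37.34559096  73.41671207]
 [105.64425633  77.58343626]
 [ 39.4452836  103.29968566]
 [108.11703555 102.98499007]]
[-1.12778179e-01  2.61839153e-01  1.73416729e+00 -4.44089210e-16
  1.14558621e+00  1.45801815e+00]
[-1.12778179e-01  2.61839153e-01  1.73416729e+00 -4.44089210e-16
  1.14558621e+00 -1.12778179e-01]
[-0.11277818  0.26183915  1.73416729  0.          1.14558621 -1.68357451]
[-1.12778179e-01  2.61839153e-01  1.73416729e+00 -4.44089210e-16
  1.14558621e+00  3.02881447e+00]
```

Spindle at (510.8, 53.7) with the square at 0.154 rad (mod 90°), clamp yaw about -0.15. Crank at (498.0, -204.6) with yaw about 2.865. I'll grasp the block across its sides with the camera away from the knob, lift it, and look at how it sits in the grip.

```bash
python3 - <<'E'
from h import *
import pickle
c=[498.0,-204.6]; yaw=2.865-pi
robot.move_ptp([510,-60,200],[pi,0,yaw]) if False else None
p=robot.current_tcp_pos(); robot.move_linear([p[0],p[1],180],speed=300)
robot.move_gripper(0.65)
robot.move_ptp([*c,120],[pi,0,yaw])
print(robot.move_linear([*c,7],speed=120,f_stop=15), robot.current_tcp_pos())
robot.move_gripper(0.0)
print("w",robot.current_gripper_width()*93, robot.current_finger_force())
robot.move_linear([*c,150],speed=200)
robot.move_ptp([510.8,53.7,150],[pi,0,0.154])
robot.sleep(.2)
ds=[robot.get_image("wrist") for _ in range(3)]; d=ds[0]; d["img"]=np.mean([x["img"] for x in ds],0).astype(np.uint8)
d["tcp"]=robot.current_tcp_pos(); d["rot"]=robot.current_eef_rot()
pickle.dump(d,open("held.pkl","wb")); cv2.imwrite("pics/held.png",d["img"])
print(d["tcp"],d["rot"],robot.current_contact_force(),robot.current_t(),proj(d,[510.8,53.7,150-7+36]))
E
```

```text
False [ 498.55985829 -204.92147816    7.63618867]
w 29.525676294045503 29.972513196989894
[510.97173157  52.81345154 149.98193555] [ 3.14152067e+00 -1.89989044e-06  1.52370785e-01] [ 2.16532741e-03  1.97294389e-02 -3.01049002e+00] 12.95 [250.04004971 253.06511159]
```

View pics/held.png

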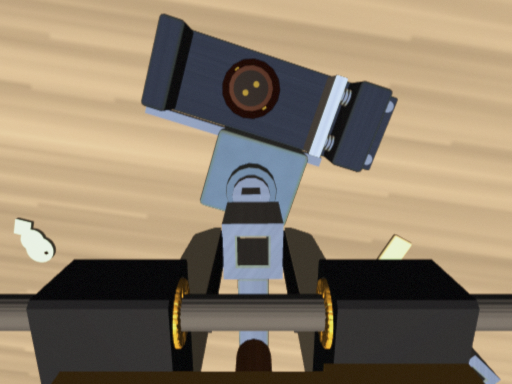

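The crank is held squarely, with its hole at about (252,251) and the spindle beyond it. I'll measure the hole's offset, correct for it, and lower gently with a force stop.

```bash
python3 - <<'E'
from h import *
import pickle
d=pickle.load(open("held.pkl","rb")); g=cv2.cvtColor(d["img"],cv2.COLOR_BGR2GRAY)
roi=g[228:275,228:278]; _,m=cv2.threshold(roi,0,255,cv2.THRESH_BINARY_INV+cv2.THRESH_OTSU)
cs,_=cv2.findContours(m,cv2.RETR_LIST,cv2.CHAIN_APPROX_NONE)
for c in cs:
    if cv2.contourArea(c)>80: print(cv2.minAreaRect(c), cv2.contourArea(c))
c=min((c for c in cs if cv2.contourArea(c)>400),key=lambda c:np.hypot(*(np.array(cv2.minAreaRect(c)[0])-[24,23])))
u=np.array(cv2.minAreaRect(c)[0])+[228,228]
h=ray(d,*u,d["tcp"][2]-7.6+36); off=h[:2]-d["tcp"][:2]; print("hole",u,h,"off",off)
if np.hypot(*off)<4:
    t=np.array([510.76,53.66])-off
    robot.move_linear([*t,115],speed=100); robot.sleep(.2)
    print(robot.current_tcp_pos())
    p=robot.current_tcp_pos(); t=t+(t-np.array(p[:2])); robot.move_linear([*t,113],speed=50); robot.sleep(.2); print(robot.current_tcp_pos())
    s=robot.move_linear([*t,83],speed=25,f_stop=6); robot.sleep(.1)
    print(s,robot.current_tcp_pos(),robot.current_contact_force(),robot.current_t())
E
```

```text
((24.0, 22.5), (27.0, 30.0), 90.0) 782.5
hole [252.  250.5] [512.0266345   52.90541314 178.38193555] off [1.05490293 0.0919616 ]
[510.36051205  53.51609445 115.77464725]
[509.07251262  53.6174421  113.04641207]
False [509.1046766   53.64587904  83.07923905] [ 0.2889456   0.81625958 -2.65217211] 15.55
```

The crank slid down over the square with no contact force, its underside at about 75.5 mm. I'll ease it down, release, take the knob and wind a first quarter turn while logging the force.

```bash
cat > wind.py <<'E'
from h import *
S=np.array([510.76,53.66]); Y=-0.15; ZK=116.5
def knob(th): return [S[0]+55*np.cos(th),S[1]+55*np.sin(th),ZK]
def wind(th0,dth,speed=70,limit=25,n=24):
    """clockwise by dth; returns list (theta, tangential force, radial)"""
    k=max(1,int(np.ceil(dth/(2*pi/n)))); log=[]
    for i in range(1,k+1):
        th=th0-dth*i/k; robot.move_linear(knob(th),speed=speed)
        f=np.array(robot.current_contact_force()); p=np.array(robot.current_tcp_pos())[:2]-S
        ta=np.array([np.sin(th),-np.cos(th)])
        log.append((th,-f[:2]@ta,f[:2]@[np.cos(th),np.sin(th)],f[2],np.arctan2(p[1],p[0]),np.hypot(*p)))
        if np.hypot(*f[:2])>limit: print("limit"); break
    return log
E
python3 - <<'E'
from wind import *
p=robot.current_tcp_pos(); 
print(robot.move_linear([p[0],p[1],82.3],speed=15,f_stop=5),robot.current_tcp_pos()[2],robot.current_contact_force())
robot.move_gripper(0.6); p=robot.current_tcp_pos()
robot.move_linear([p[0],p[1],170],speed=200)
robot.sleep(.1)
import pickle
d=robot.get_image("wrist"); pickle.dump(d,open("rel.pkl","wb")); cv2.imwrite("pics/rel.png",d["img"])
th=0.154+pi
k=knob(th); robot.move_linear([k[0],k[1],170],[pi,0,Y],speed=150)
print(robot.move_linear(k,speed=80,f_stop=8),robot.current_tcp_pos())
robot.move_gripper(0.0); print("w",robot.current_gripper_width()*93,robot.current_contact_force(),robot.current_tcp_pos())
np.set_printoptions(precision=2,suppress=True)
d=robot.get_image("wrist"); pickle.dump(d,open("k0.pkl","wb"))
for l in wind(th,pi/3,50): print(np.array(l))
print(robot.current_t())
E
```

```text
False 82.33039945170815 [ 1.08136148  0.05024063 -3.33236462]
False [456.85506553  45.18801395 116.76040831]
w 17.00878196184633 [-0.52861932 -0.09219246  0.891575  ] [456.40497745  45.12973382 116.57906033]
[ 3.03  2.6  -2.82 -2.36  3.03 54.56]
[ 2.77  2.55 -3.66 -1.49  2.77 54.64]
[ 2.51  3.77 -4.04 -1.36  2.52 54.74]
[ 2.25  3.32 -4.71  0.2   2.26 54.84]
21.0083
```

It winds smoothly at about 3–4 N at the knob. I'll wind to exactly two turns, the earliest possible catch, and image from the same pose as before.

```bash
python3 - <<'E'
from wind import *
import pickle
np.set_printoptions(precision=2,suppress=True)
t0=0.154+pi
L=np.array(wind(t0-pi/3,4*pi-pi/3,75)); print(L[::3,:4]); print(L[-1])
robot.sleep(.1)
d=robot.get_image("wrist"); pickle.dump(d,open("k2.pkl","wb"))
k=pickle.load(open("k0.pkl","rb"))
cv2.imwrite("pics/cmp.png",np.hstack([k["img"],d["img"]])[:,:,:])
a,b=[cv2.resize(x["img"][0:230,100:430],None,fx=1.2,fy=1.2,interpolation=cv2.INTER_CUBIC) for x in (k,d)]
cv2.imwrite("pics/cmp.png",np.vstack([a,b]))
print(robot.current_t(),robot.current_contact_force())
E
```

```text
[[ 1.99  2.56 -4.05 -0.41]
 [ 1.2   3.43 -1.63  1.97]
 [ 0.42  2.71  2.77  1.14]
 [-0.37  1.2   2.49  0.79]
 [-1.15  2.15  3.08  3.31]
 [-1.94  2.5   2.32  4.3 ]
 [-2.73  2.79 -1.76  1.45]
 [-3.51  2.8  -4.33 -0.67]
 [-4.3   2.73 -3.83  2.53]
 [-5.08  3.38 -0.48  3.64]
 [-5.87  3.61  2.08 -0.06]
 [-6.65  2.76  2.85  0.45]
 [-7.44  3.36  4.1   1.77]
 [-8.22  2.68  2.91  4.25]
 [-9.01  3.35 -0.52  1.35]]
[-9.27  2.46 -3.2  -0.39 -2.99 54.88]
36.1917 [ 3.47 -2.04 -0.04]
```

View pics/cmp.png

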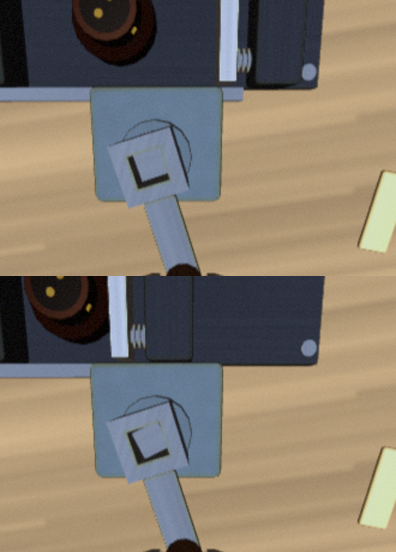

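The two views (before on top, after two turns below) show the jaw advanced about 63 mm. The pad-to-jaw gap is unchanged: the pad's back edge and jaw front went from 237/253 to 128/145, so the springs are still free, and the lamp is near the fixed jaw's inner edge at x≈27. From here I'll wind in small steps, measuring the gap by brightness profile along with the force.

```bash
python3 - <<'E'
from wind import *
import pickle
np.set_printoptions(precision=1,suppress=True,linewidth=200)
R=rot([0,0,-0.147])[:2,:2]
for n,o in (("k0",0),("k2",-62.8)):
    d=pickle.load(open(n+".pkl","rb"))
    # rectified profile along clamp y at x=60..72, plane z=50
    ys=np.arange(-100,95,.5); P=[]
    for x in np.arange(58,74,2):
        w=np.array([S+R@[x,y] for y in ys]); uv=np.array([proj(d,[*q,50]) for q in w]).astype(np.float32)
        P.append(cv2.remap(d["img"],uv[None,:,0],uv[None,:,1],cv2.INTER_LINEAR)[0].mean(1))
    P=np.median(P,0)
    b=ys[P>130]; print(n,"bright (pad) y",b.min() if len(b) else None,b.max() if len(b) else None)
    i=np.argmin(abs(ys-b.min())); print(np.c_[ys,P][max(0,i-44):i+30:2].T)
d=pickle.load(open("k2.pkl","rb"))
print("fixed edge z15,z55",[R.T@(ray(d,122.5,37,z)[:2]-S) for z in (15,55)], "eye",R.T@(np.array(d["eye"])[:2]-S))
E
```

```text
k0 bright (pad) y -100.0 -37.0
[[-100.   -99.   -98.   -97.   -96.   -95.   -94.   -93.   -92.   -91.   -90.   -89.   -88.   -87.   -86. ]
 [ 149.8  148.8  149.2  149.   149.2  149.   134.3   69.5   52.8   53.8   53.7   54.3   52.7   51.7   53.8]]
k2 bright (pad) y -100.0 25.0
[[-100.   -99.   -98.   -97.   -96.   -95.   -94.   -93.   -92.   -91.   -90.   -89.   -88.   -87.   -86. ]
 [ 148.7  149.   148.7  148.   148.2  149.3  133.7   67.3   52.7   53.2   52.8   53.3   53.3   53.3   53.5]]
fixed edge z15,z55 [array([66.5, 83.5]), array([60.3, 69.6])] eye [ 22.2 -16.3]
```

At two turns the pad front is at y≈25, so the jaw is at about 68 mm with the catch about 11–12 mm further on. I'll wind 2.9 rad more, aiming for about 3.5 mm of compression, watching the force. Then I'll let go and measure from above.

```bash
cat > meas.py <<'E'
from wind import *
import pickle
R=rot([0,0,-0.147])[:2,:2]
def edges(d,z=50,lo=-60,hi=60):
    ys=np.arange(lo,hi,.25); P=[]
    for x in np.arange(58,100,3):
        w=np.array([S+R@[x,y] for y in ys]); uv=np.array([proj(d,[*q,z]) for q in w]).astype(np.float32)
        P.append(cv2.remap(d["img"],uv[None,:,0],uv[None,:,1],cv2.INTER_LINEAR)[0].mean(1))
    return ys,np.array(P)
E
python3 - <<'E'
from meas import *
np.set_printoptions(precision=2,suppress=True,linewidth=200)
t=0.154+pi-4*pi
L=np.array(wind(t,2.0,75)); print(L[:,:3])
L=np.array(wind(t-2.0,0.9,40,n=60)); print(L[:,:3])
robot.move_gripper(0.6); p=robot.current_tcp_pos()
robot.move_linear([p[0],p[1],175],speed=150)
# same viewpoint as k2, higher
k=knob(0.154+pi); robot.move_linear([k[0],k[1],175],[pi,0,Y],speed=250); robot.sleep(.2)
d=robot.get_image("wrist"); pickle.dump(d,open("k3.pkl","wb")); cv2.imwrite("pics/k3.png",d["img"])
ys,P=edges(d)
for r in P[::3]: b=ys[r>130]; print(b.min() if len(b) else None,b.max() if len(b) else None)
d2=d; c=proj(d,[*(S+R@[75,20]),50]).astype(int); print(c)
crop=d["img"][max(0,c[1]-70):c[1]+100,max(0,c[0]-110):c[0]+110]
cv2.imwrite("pics/k3c.png",cv2.resize(crop,None,fx=3,fy=3,interpolation=cv2.INTER_CUBIC)); print(robot.current_t())
E
```

```text
[[ -9.52   3.32  -4.05]
 [ -9.77   3.44  -5.41]
 [-10.02   3.88  -5.07]
 [-10.27   2.86  -4.38]
 [-10.52   2.63  -3.41]
 [-10.77   3.75  -3.84]
 [-11.02   1.69  -2.71]
 [-11.27   2.94  -1.54]]
[[-11.37   5.11  -0.89]
 [-11.47   5.55  -0.07]
 [-11.57   4.08   0.16]
 [-11.67   4.5    0.5 ]
 [-11.77   4.72   1.03]
 [-11.87   4.21   1.92]
 [-11.97   4.88   1.71]
 [-12.07   5.41   0.77]
 [-12.17   6.36   0.39]]
28.25 36.0
28.5 37.25
28.25 37.25
28.25 37.0
28.25 37.5
[209  31]
43.5833
```

View pics/k3c.png

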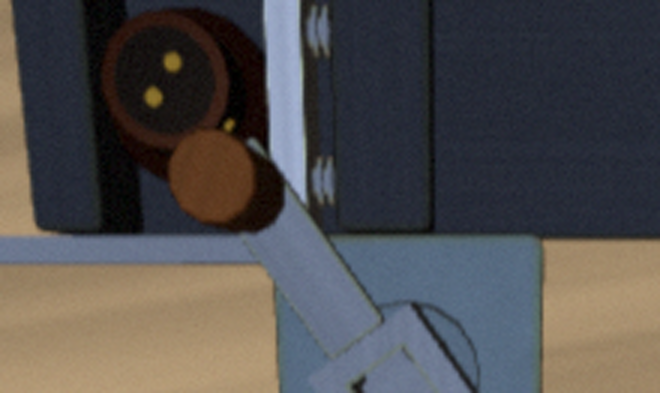

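The lamp sits between pad and fixed jaw, and the crank is seated. The pad back edge is at crop x≈306 and the jaw front at x≈337. I'll rectify the gap for each stage.

```bash
python3 - <<'E'
from meas import *
np.set_printoptions(precision=1,suppress=True,linewidth=220)
for n,lo in (("k0",-60),("k2",0),("k3",12)):
    d=pickle.load(open(n+".pkl","rb")); print(n)
    hsv=d["img"]
    for z,a in ((49,"pad"),(55,"jaw")):
        ys=np.arange(lo-18,lo+32,1.); B=[]
        for x in np.arange(63,70,1):
            w=[S+R@[x,y] for y in ys]; uv=np.array([proj(d,[*q,z]) for q in w],np.float32)
            B.append(cv2.remap(d["img"],uv[None,:,0],uv[None,:,1],cv2.INTER_LINEAR)[0])
        B=np.median(B,0); print(a); print(np.c_[ys,B[:,0],B[:,2]].T)
E
```

```text
k0
pad
[[-78. -77. -76. -75. -74. -73. -72. -71. -70. -69. -68. -67. -66. -65. -64. -63. -62. -61. -60. -59. -58. -57. -56. -55. -54. -53. -52. -51. -50. -49. -48. -47. -46. -45. -44. -43. -42. -41. -40. -39. -38. -37. -36.
  -35. -34. -33. -32. -31. -30. -29.]
 [ 65.  65.  63.  62.  63.  62.  63.  65.  64.  64.  63.  63.  63.  64.  65.  63.  63.  63.  60.  55.  40.  16.  14.  13.  12.  17.  47.  62.  62.  62.  61.  77. 201. 226. 225. 219. 215. 215. 219. 221. 213. 121.  49.
   45.  59.  61.  62.  61.  61.  61.]
 [ 43.  45.  43.  44.  45.  43.  44.  45.  45.  45.  44.  45.  44.  46.  45.  43.  45.  44.  45.  45.  34.  17.  15.  14.  11.  16.  34.  43.  43.  45.  42.  66. 169. 183. 180. 175. 171. 170. 174. 175. 174. 109.  58.
   53.  43.  43.  43.  43.  44.  43.]]
jaw
[[-78. -77. -76. -75. -74. -73. -72. -71. -70. -69. -68. -67. -66. -65. -64. -63. -62. -61. -60. -59. -58. -57. -56. -55. -54. -53. -52. -51. -50. -49. -48. -47. -46. -45. -44. -43. -42. -41. -40. -39. -38. -37. -36.
  -35. -34. -33. -32. -31. -30. -29.]
 [ 64.  66.  63.  63.  62.  63.  62.  62.  65.  64.  64.  63.  64.  
[... 2828 characters left out ...]
.   7.   8.   9.  10.  11.  12.  13.  14.  15.  16.  17.  18.  19.  20.  21.  22.  23.  24.  25.  26.  27.  28.  29.  30.  31.  32.  33.  34.  35.  36.
   37.  38.  39.  40.  41.  42.  43.]
 [ 41.  48.  55.  54.  54.  55.  56.  54.  54.  54.  55.  52.  55.  56.  55.  53.  55.  56.  56.  55.  54.  53.  54.  52.  48.  37.  51.  53.  51.  43.  30.  30.  36.  86. 181. 202. 203. 197. 191. 193. 196. 197. 187.
   77.  10.   4.   4.   8.   2.   5.]
 [ 35.  36.  38.  36.  37.  38.  38.  37.  37.  38.  39.  36.  38.  39.  37.  36.  38.  39.  40.  39.  37.  38.  37.  37.  37.  30.  36.  36.  36.  36.  35.  36.  41.  87. 147. 159. 158. 154. 149. 150. 153. 154. 150.
   68.  22.  22.  23.  24.  22.  21.]]
```

Since the two-turn view the jaw moved about 14 mm and the pad about 12.3 mm, so the springs are pressed about 1.7–2.1 mm. I'll wind 0.46 rad (2.3 mm) more to reach about 4 mm, then check again.

```bash
python3 - <<'E'
from meas import *
np.set_printoptions(precision=2,suppress=True,linewidth=200)
t=0.154+pi-4*pi-2.9
k=knob(t); robot.move_linear([k[0],k[1],175],speed=250)
print(robot.move_linear(k,speed=100,f_stop=8)); robot.move_gripper(0.0)
L=np.array(wind(t,0.46,40,n=60)); print(L[:,1:])
robot.move_gripper(0.6); p=robot.current_tcp_pos(); robot.move_linear([p[0],p[1],175],speed=150)
k=knob(0.154+pi); robot.move_linear([k[0],k[1],175],[pi,0,Y],speed=250); robot.sleep(.2)
d=robot.get_image("wrist"); pickle.dump(d,open("k4.pkl","wb")); cv2.imwrite("pics/k4.png",d["img"])
for n in ("k3","k4"):
    d=pickle.load(open(n+".pkl","rb")); g=cv2.cvtColor(d["img"],cv2.COLOR_BGR2GRAY).astype(np.float32)
    def prof(z,lo,hi):
        ys=np.arange(lo,hi,.25); B=[]
        for x in np.arange(60,72,1):
            uv=np.array([proj(d,[*(S+R@[x,y]),z]) for y in ys],np.float32); B.append(cv2.remap(g,uv[None,:,0],uv[None,:,1],cv2.INTER_LINEAR)[0])
        return ys,np.median(B,0)
    ys,b=prof(49,10,50); e=ys[b>110]; ys2,q=prof(55,15,26); i=np.argmin(q[:(len(q)*3)//4]); print(n,"pad",e.min(),e.max(),"jaw",ys2[i]); print(q)
    ys3,q3=prof(55,-25,10); j=np.argmax(abs(np.gradient(cv2.blur(q3[None],(5,1))[0]))); print("jaw back",ys3[j])
print(robot.current_t(),robot.current_contact_force())
c=d["img"][0:170,99:319]; cv2.imwrite("pics/k4c.png",cv2.resize(c,None,fx=3,fy=3,interpolation=cv2.INTER_CUBIC))
E
```

```text
False
[[ 6.19  2.42  2.78  0.33 56.06]
 [ 7.83  2.4   3.02  0.24 56.13]
 [ 7.32  3.04  1.85  0.15 56.16]
 [ 8.34  2.24  2.15  0.06 56.19]
 [ 7.67  2.54  1.39 -0.03 56.19]]
k3 pad 28.0 37.5 jaw 19.0
[41.58 41.91 41.8  42.39 42.35 41.96 41.87 42.31 42.35 42.46 42.36 41.75 41.36 40.37 37.58 34.49 32.51 33.51 35.89 38.36 40.09 39.92 39.99 40.49 41.5  42.5  42.78 42.23 41.78 41.38 40.08 39.24 37.77
 36.71 35.18 33.92 33.29 33.88 34.28 33.84 34.15 34.08 33.9  35.36]
jaw back -6.75
k4 pad 35.75 38.0 jaw 22.0
[66.02 66.02 65.64 65.11 65.56 65.57 65.59 66.14 66.86 66.48 66.09 66.08 66.44 66.51 66.43 66.84 66.95 67.06 67.09 66.99 66.46 66.09 65.71 65.68 65.66 65.59 65.22 65.09 64.84 64.86 65.05 65.27 64.9
 65.04 64.75 64.26 64.09 64.32 64.63 64.86 64.96 65.62 65.91 66.35]
jaw back -4.75
49.1583 [-1.12  0.82 -0.54]
```

View pics/k4c.png

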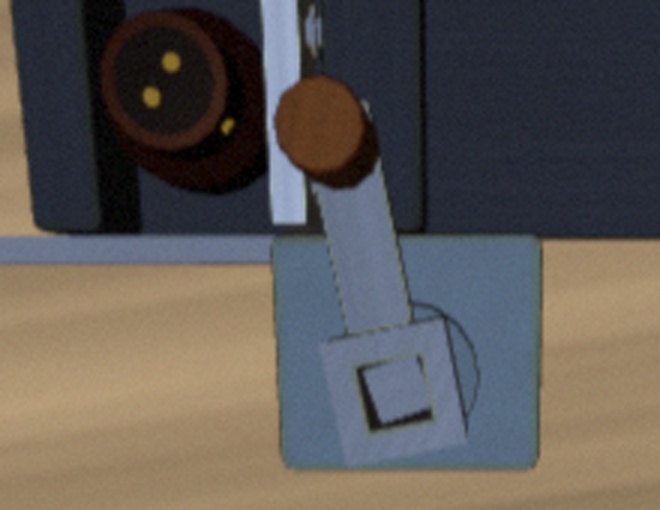

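The knob hides the mid line now, but the gap is visibly narrower near the upper spring, with the lamp against the fixed jaw and the crank seated. I'll measure the gap in the unobstructed strip of both stored pictures.

```bash
python3 - <<'E'
from meas import *
np.set_printoptions(precision=0,suppress=True,linewidth=250)
for n in ("k2","k3","k4"):
    d=pickle.load(open(n+".pkl","rb")); g=cv2.cvtColor(d["img"],cv2.COLOR_BGR2GRAY).astype(np.float32)
    xs=[x for x in np.arange(70,90,.5) if 0]  # placeholder-free range chosen by visible rows below
    rows=[R.T@(ray(d,200,v,55)[:2]-S) for v in (2,28)]; x1,x0=rows[0][0],rows[1][0]
    o=0 if n!="k2" else -13
    def prof(z,lo,hi,q=50):
        ys=np.arange(lo,hi,.25); B=[]
        for x in np.linspace(x0,x1,25):
            uv=np.array([proj(d,[*(S+R@[x,y]),z]) for y in ys],np.float32); B.append(cv2.remap(g,uv[None,:,0],uv[None,:,1],cv2.INTER_LINEAR)[0])
        return ys,np.percentile(B,q,axis=0)
    ys,b=prof(49,10+o,50+o); e=ys[b>110]; y2,q=prof(55,15+o,28+o,30); y3,q3=prof(55,-15+o,2+o,30)
    print(n,x0,x1,"pad",e.min(),e.max()); print("front from",y2[0],q); print("back from",y3[0],q3)
E
```

```text
k2 65.59063894219541 80.96291206728837 pad 15.75 25.25
front from 2.0 [49. 49. 48. 48. 48. 48. 48. 47. 47. 45. 39. 36. 36. 41. 45. 47. 47. 48. 48. 48. 48. 48. 48. 48. 48. 48. 48. 48. 48. 48. 49. 48. 48. 48. 47. 46. 44. 41. 40. 39. 39. 39. 39. 39. 39. 39. 39. 39. 45. 57. 70. 98.]
back from -28.0 [47. 47. 47. 47. 47. 47. 47. 47. 48. 47. 47. 47. 46. 47. 47. 47. 47. 48. 47. 47. 47. 47. 46. 43. 40. 37. 35. 33. 37. 42. 46. 46. 45. 46. 47. 47. 48. 48. 48. 49. 50. 50. 50. 50. 49. 49. 49. 49. 49. 49. 50. 50. 50. 50. 50. 49. 49. 49. 49. 49. 48. 48.
 48. 48. 48. 48. 47. 48.]
k3 76.97272526500981 95.98116500324346 pad 28.25 37.75
front from 15.0 [ 41.  41.  41.  41.  41.  41.  41.  41.  41.  41.  40.  41.  40.  39.  38.  35.  34.  35.  35.  38.  41.  42.  43.  43.  43.  43.  43.  42.  42.  43.  43.  42.  40.  39.  37.  36.  36.  36.  35.  34.  34.  34.  33.  34.  39.  43.  52.  61.  82.
 105. 127. 149.]
back from -15.0 [40. 40. 40. 41. 41. 41. 41. 40. 40. 40. 40. 40. 40. 40. 40. 41. 41. 41. 40. 40. 39. 39. 39. 39. 36. 32. 27. 22. 20. 17. 15. 21. 27. 32. 35. 37. 38. 39. 39. 39. 39. 39. 40. 40. 41. 41. 42. 41. 42. 41. 42. 42. 42. 42. 42. 42. 42. 42. 42. 43. 42. 42.
 41. 41. 41. 41. 41. 41.]
k4 76.95868511651608 95.96313118821321 pad 28.5 37.75
front from 15.0 [ 41.  41.  41.  40.  40.  40.  39.  39.  39.  39.  40.  40.  40.  41.  41.  41.  41.  42.  41.  41.  41.  41.  40.  38.  37.  38.  38.  40.  41.  44.  50.  58.  58.  59.  60.  59.  54.  51.  48.  43.  38.  35.  34.  34.  34.  36.  42.  51.  62.
  79. 106. 129.]
back from -15.0 [39. 40. 40. 40. 41. 40. 40. 40. 40. 40. 40. 40. 40. 40. 40. 40. 40. 40. 40. 41. 41. 41. 40. 40. 40. 40. 40. 40. 40. 40. 39. 38. 37. 31. 24. 17. 14. 14. 13. 17. 24. 30. 35. 36. 38. 39. 40. 39. 39. 40. 40. 40. 40. 41. 41. 41. 41. 40. 40. 40. 41. 41.
 41. 42. 42. 42. 42. 42.]
```

The jaw moved 16.0 mm while the pad moved 12.5 mm, so the springs are pressed about 3.5 mm, roughly 42 N. That is below the 60 N holding limit and well short of solid. The gripper is clear, so I'm handing in.

```bash
python3 -c "
from bench import robot
print(robot.hand_in(), robot.current_t())"
```

```text
the job is handed in; nothing more can be done
the job is handed in; nothing more can be done
```

The job is handed in at about 49 s: the smallest crank is seated on the spindle and let go, and the lamp base is held against the fixed jaw with the springs pressed about 3.5 mm (roughly 42 N), as measured from the wrist pictures.

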